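# Wedge a lacquer panel fast in its inlay jig

## Task

Slide the dark bar of the jig forward by its steel post until it holds the black lacquer panel square against the fence, then slide the pale thumb wedge along its ramp, in behind the bar, until it jams and keeps the panel firmly gripped after you let go. Go gently: the panel must not be squeezed hard, and the gripper must not touch it; leave the other things where they lie.

Things in the scene. Friction and masses are not known exactly. Their poses are not given: they have to be found in the camera images.
- jig: Fixed holding jig on a 12 mm wooden board. Origin on the table under the bar's track; board spans x -105 to 140, y -185 to 95 mm. +x: clamping direction (away from the robot at yaw 0); +y: the way the wedge is driven. The fence, a fixed aluminium block 24 x 130 x 26 mm across the far side (near face at x 95 mm), is set up to 3 mm nearer or farther from job to job.
- ramp (a point): Point on the ramp's face at jig x -53.2, y 0 mm, on the board's top (axes as the jig's). The ramp is a fixed aluminium rail 18 mm high along the jig's near side; its upright face is the line x = -53.2 mm + 0.14 y in the jig's frame, y -165 to 50 mm: it closes in toward +x by 14 mm per 100 mm of +y.
- bar: Sliding dark wooden bar, 36 (x) x 90 (y) x 22 mm, cork front (gives about 0.1 mm at 15 N). Origin at the centre of its underside, on the board; faces at x +18 and -18 mm. Moves only along the jig's x, yaw as the jig's. Starts drawn back, origin at jig x -26 to -22 mm; closes on the panel after 16 to 26 mm. About 2.5 N of friction; stays where left.
- bar_post (a point): Foot of the round steel post on the bar, on the bar's top face (22 mm above the board): 18 mm in diameter, 30 mm tall, at x +6, y +25 mm of the bar. Grip or push the bar by it.
- wedge: Loose pale waxed-wood thumb wedge, 80 (y) x 22 mm high, about 90 g. Origin at mid-length on its underside. Front face flat at x +16 mm; back face x = -17.6 mm + 0.14 y, parallel to the ramp (28 mm thick at the leading +y tip, 39 at the heel). Starts on the board a few mm clear of the ramp, on the bar's -y side; fits behind the bar only once the bar is closed.
- wedge_tab (a point): Foot of the wedge's upright thumb tab, on the wedge's top face (22 mm above the board): 16 (x) x 18 (y) mm, 30 mm tall, at x 0, y -25 mm of the wedge. Grip it here. The wedge must bear on the ramp as it slides; it jams with the wedge's origin at jig y about -35 to +20 mm. Pushed along the ramp with 10 to 15 N it grips enough, and it stays jammed when let go.
- panel: Black lacquered panel with mother-of-pearl inlay, loose, 80 (x) x 110 (y) x 14 mm high, about 160 g; origin at the centre of its underside. Lies on the board between bar and fence, a few mm from each and a little askew; the bar pushes it square.
- blank: Small loose wooden block 30 x 50 x 16 mm, without a tab, lying on the board. Origin under its centre. Leave alone.
- pearl_box: Open black box 50 x 60 x 22 mm on the board. Origin under its centre. Leave alone.
- brush: Brush 170 mm long on the table. Leave alone.
- burnisher: Burnishing tool with wooden handle, 160 mm, on the table. Leave alone.
- tin: Amber glass jar, 52 mm in diameter, 60 mm high. Leave alone.
- dish: White bowl, 90 mm in diameter, 22 mm high. Leave alone.
- rub_block: Black rubber block 60 x 35 x 25 mm. Leave alone.

How it is judged (in metres and radians):
On the way:
1. the bar is slid forward to close on the panel (x of bar in the frame of jig above -0.012 m and y of wedge in the frame of jig below -0.07 m), for 0.2 s.
At the end, for the whole second after the job is handed in: Robot clear; wedge flat and square (0.04 rad) behind the bar, its origin past jig y -55 mm; it presses the bar, and the bar the panel, with over 6 N each; bar closed (origin past jig x -12 mm); panel flat and within 0.03 rad of square; wedge and panel at rest (contact force between bar and panel above 6 N and contact force between wedge and bar above 6 N and x of bar in the frame of jig above -0.012 m and angle between the x axis of panel and the x axis of jig, either way round below 0.03 rad and angle between the x axis of wedge and the x axis of jig, either way round below 0.04 rad and angle between panel's own z axis and vertical below 0.04 rad and angle between wedge's own z axis and vertical below 0.06 rad and z of wedge in the frame of jig below 0.016 m and y of wedge in the frame of jig above -0.055 m and linear speed of each of wedge, panel below 0.005 m/s); the robot touches nothing.
It fails at once if the panel is squeezed with more than 25 N (contact force between bar and panel above 25 N).
It fails at once if the gripper touches the panel (contact force between any of the fingers, the arm and panel above 1 N).
It fails at once if another thing on the jig or the table is moved by more than 25 mm (distance of any of blank, pearl_box, brush, burnisher, tin, dish, rub_block from where it was at the start of the episode above 0.025 m).
It also fails if it takes over 51 s, if anything falls off the work surface, if the arm or the gripper's body presses on something with over 40 N, if the wrist force passes 120 N, or if a joint passes its speed limit or range.

## Robot

A 6-joint arm with a two-finger parallel gripper is mounted at the origin on the work surface. World frame = base frame: x ahead of the robot, y to its left, z up, the work surface at z = 0. Lengths are in mm, angles in rad, forces in N, time in s.
With the tool pointing down it reaches from about 350 to 875 mm from the base axis. Payload 15.5 kg.
Tool frame: the origin (TCP) lies between the finger pads; the fingertips stand ahead of it and the grasp point (between the pads) lies 6 mm ahead of it (r.tip_reach is the z of the fingertips in the tool frame, in mm); z points along the fingers, y is the line along which they close (so a half turn about z gives the same grasp; the last joint's range is limited). The gripper opens to 85 mm and grips with 20 to 120 N. Pads are 22 mm wide; open, the fingers measure 114 mm over their backs; the gripper's body (76 mm by 85 mm) begins 54 mm behind the grasp point. The pads swing forward as they close: fully open they stand 13 mm farther back than shut.
Start: joints at [1.24, 0.494, 1.345, -0, 1.302, -0.096], TCP at [146.008, 607.707, 256.277] pointing down, gripper open.
Joint ranges: [-2.91, 2.91], [-0.82, 2.16], [0.22, 2.67], [-1.22, 4.37], [0.12, 2.79], [-3.08, 3.08]. Speed limits (rad/s): [1.89, 1.89, 2.57, 3.01, 3.01, 3.01].

## Interface

Orientations are given as a unit quaternion [w, x, y, z].
In Python, from workcell import telemetry, vision, close_job, r gives the robot as it stands. The module is installed in compiled form; this text tells all that it offers.
- The arm moves only by the tool servo_tool, never from a script. Its argument "increments" is a list that holds one entry, the list of rows, each a list of 7 numbers: the shift along the tool's x, y, z in m, then the turn, a rotation vector about the tool's x, y, z in rad, then the finger opening in m, from 0 to 0.0854. In form: [[[dx, dy, dz, ax, ay, az, hand], ...]]. A call has 1 to 20 rows; each row is the pose to reach, as a shift and turn from the pose commanded when the call began, along the tool's axes at that moment; what a row does not reach only later rows make up. A row lasts 1/12 s, in which the tool goes at most 41.7 mm and 7.16 degrees, less where a joint would pass 70% of its speed; a pose out of reach is approached as far as the arm can. A call with a gripper value outside its range is refused whole. The fingers move at their own pace and stop on an object; the grip force is fixed at half the most. Time passes only in rows, so rows that repeat a pose let the fingers close. It gives the time, the measured TCP pose, the force, the opening and the grip force at its end, in the units of the state.
- telemetry.sense(): the state, without advancing time (a new reading comes with each control period).
- vision.capture(name): name is "scene" or "top"; returns a dict with "frame" (420x560x3 uint8, red, green, blue), "depth" (420x560 float32, mm along the optical axis (not along the pixel's ray), 0 where there is no reading), "camera_matrix" (3x3 intrinsics, pixels), "R" (3x3) and "t" (3): a world point X has camera coordinates R X + t. Camera axes: x right, y down, z forward; pixel columns grow to the right and rows downward; lengths in mm; the calibration is good to about 2 mm. A picture is of the moment at which its call begins.
- close_job(): hands the job in; it is judged then, once.
The state is a dict: "t": time; "qpos": joint angles; "dq": joint speeds; "effort": joint torques, N m; "tcp_pos": TCP position; "ee_rot": TCP orientation; "ft_force": force on the tool from outside, world axes, zero at the start; "torque": the same for the moment, N m; "width": opening from 0.0 (shut) to 1.0 (fully open); "gripper_force": force on a finger pad.
Only numpy, scipy, OpenCV 4.12 (cv2) and the standard library are available. Lean on these libraries where they do the work, as an engineer would, in place of code of your own. Each camera call takes 0.05 s, during which the arm holds its last target. There are 200 camera calls.

## Working session

There is one attempt and no reset: what is moved stays moved. The work goes in short steps, Python scripts to look and compute and a tool call to move; the robot and the scene stay as the last step left them, time stands still between calls to the robot, and variables do not carry over. Pictures are saved under pics/ and viewed, at most 10 in all, crops included, and the job is handed in when it is done.

Besides the shell and the picture viewer there is one more tool, called after ">>>" by a JSON object that holds its "method" and its "body". servo_tool: Moves the arm, as the interface text tells. Its arguments: {"type":"object","properties":{"increments":{"type":"array"}},"required":["increments"]}

```bash
mkdir -p pics; cat > h.py <<'E'
import numpy as np,cv2
from workcell import telemetry,vision,r
def cap(n):
    d=vision.capture(n); np.savez('%s.npz'%n,**d); return d
def ld(n): return np.load('%s.npz'%n)
def px(d,u,v,z=None):
    K=d['camera_matrix'];R=d['R'];t=d['t']
    ray=R.T@np.linalg.solve(K,[u,v,1.]);c=-R.T@t
    if z is None: return c+ray*d['depth'][int(round(v)),int(round(u))]
    return c+ray*(z-c[2])/ray[2]
E
python3 - <<'E'
from h import *
for n in('top','scene'):
    d=cap(n);cv2.imwrite(f'pics/{n}0.png',d['frame'][:,:,::-1]); print(n,-d['R'].T@d['t'],d['camera_matrix'][0,0])
print(telemetry.sense(),r.tip_reach)
E
```

```text
top [ 238.39860542   -3.20022361 1372.04849267] 478.4603799830001
scene [1152.06977339  129.486594   1053.99240188] 502.96639841520977
{'t': 0.1, 'qpos': array([ 1.23948604e+00,  4.94062863e-01,  1.34607021e+00, -1.74604499e-05,
        1.30250093e+00, -9.54945910e-02]), 'dq': array([-6.24361842e-04, -2.26129610e-03, -4.05497574e-03,  4.27248993e-05,
        6.28637499e-04, -1.80068331e-05]), 'effort': array([ 2.32886989e-03, -8.83590460e+01, -3.84561288e+01, -3.81448381e-04,
        5.11123304e-03,  1.71713310e-05]), 'tcp_pos': array([145.92385914, 607.41955097, 255.79569606]), 'ee_rot': array([-1.02046420e-04,  1.17632520e-01,  9.93057057e-01, -5.10647979e-04]), 'ft_force': array([ 0.26952925, -0.59236683,  0.17611407]), 'torque': array([ 0.00248145,  0.02181907, -0.02991278]), 'gripper_force': 0.0, 'width': 0.9981917877505249} 25.0
```

View pics/top0.png

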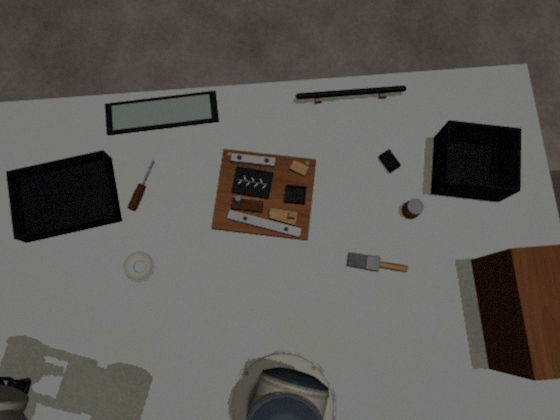

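View pics/scene0.png

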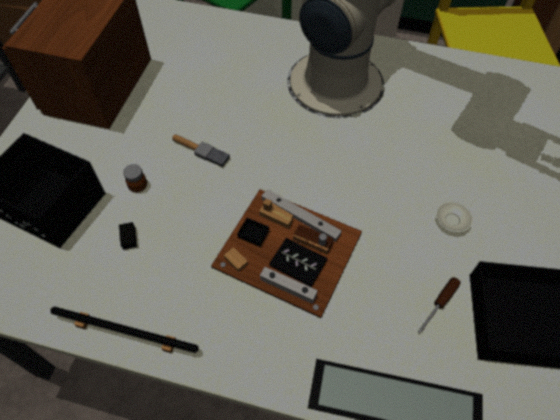

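The top view shows the jig board at about (215-315, 150-240): fence at (252,159), panel (252,182), bar (247,205) with post near (238,199), wedge (283,215), ramp (263,223). I'll enlarge it.

```bash
python3 - <<'E'
from h import *
a=ld('top')['frame'][145:245,205:325,::-1];b=ld('scene')['frame'][185:320,205:365,::-1]
f=lambda x:cv2.convertScaleAbs(x,alpha=1.7,beta=15)
cv2.imwrite('pics/top1.png',f(cv2.resize(a,None,fx=6,fy=6,interpolation=cv2.INTER_CUBIC)[:600]))
cv2.imwrite('pics/scene1.png',f(cv2.resize(b,(640,540),interpolation=cv2.INTER_CUBIC)))
d=ld('top')
# board corners with z=12
for p in [(222,150),(316,158),(309,240),(213,232)]: print(px(d,*p,12),px(d,*p)[2])
E
```

```text
[731.38869714 120.57220479  12.        ] -5.090396663073989
[ 684.10976372 -157.37694708   12.        ] 0.06571409615253287
[ 440.00098131 -113.43856375   12.        ] -9.419284661536494
[485.05844064 160.09135494  12.        ] 3.4104518126555377
```

View pics/top1.png

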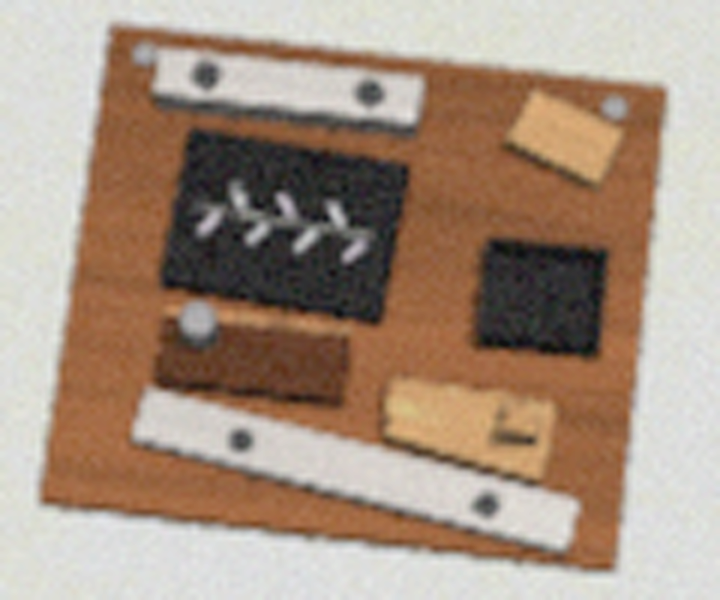

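View pics/scene1.png

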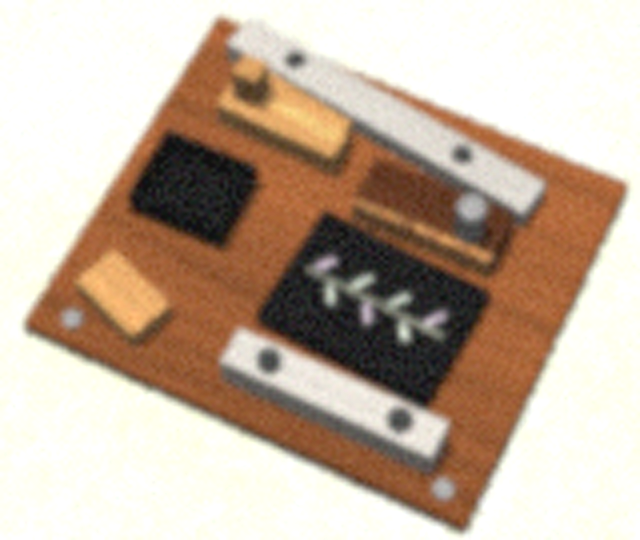

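```bash
cat >> h.py <<'E'
def tp(u,v): return ((u+.5)/6-.5+205,(v+.5)/6-.5+145)
def sc(u,v): return ((u+.5)/4-.5+205,(v+.5)/4-.5+185)
def proj(d,X):
    c=(d['R']@np.asarray(X,float).T).T+d['t']; p=(d['camera_matrix']@c.T).T; return p[:,:2]/p[:,2:]
def w2j(J,p):
    c,s=np.cos(J[2]),np.sin(J[2]); q=np.asarray(p)[:2]-J[:2]; return np.array([c*q[0]+s*q[1],-s*q[0]+c*q[1]])
def j2w(J,p):
    c,s=np.cos(J[2]),np.sin(J[2]); return np.array([J[0]+c*p[0]-s*p[1],J[1]+s*p[0]+c*p[1]])
E
python3 - <<'E'
from h import *
from scipy.optimize import least_squares as LS
T,S=ld('top'),ld('scene')
C=[(140,95),(140,-185),(-105,-185),(-105,95)]
pt=np.array([tp(*p) for p in[(112,25),(666,88),(615,568),(42,502)]])
ps=np.array([sc(*p) for p in[(465,530),(25,328),(220,15),(627,185)]])
def res(J,w):
    X=[[*j2w(J,c),12] for c in C]; o=[]
    if w!=1:o.append(proj(T,X)-pt)
    if w!=0:o.append(proj(S,X)-ps)
    return np.array(o).ravel()
for w in(0,1,2):
    s=LS(res,[580,0,-.17],args=(w,),x_scale=[1,1,.01]); print(w,s.x,np.round(s.fun,1))
J=s.x; np.save('J.npy',J)
for n,a,b,z in[('post',(198,318),(470,208),64),('tab',(517,408),(250,72),64),('fenceNL',(155,97),None,38),('fenceNR',(413,121),None,38),
 ('barBL',(158,380),None,34),('barBR',(343,402),None,34),('wTL',(390,375),None,34),('wTR',(555,400),None,34),('wBR',(545,472),None,34),('wBL',(385,435),None,34)]:
    A=px(T,*tp(*a),z); B=px(S,*sc(*b),z) if b else None
    print(n,A,w2j(J,A),B,w2j(J,B) if b else'')
E
```

```text
0 [ 5.80298055e+02  5.16207649e+01 -1.96374662e-01] [-0.3 -0.3  0.4 -0.4  0.5  0.4 -0.6  0.2]
1 [ 5.83577463e+02  5.27674432e+01 -1.96841961e-01] [ 0.4  0.2 -0.7 -0.5 -0.5  0.3  0.8 -0.1]
2 [ 5.82152071e+02  5.22803328e+01 -1.96676844e-01] [-0.5 -0.9  0.2 -1.   0.2 -0.2 -0.8 -0.4  0.3 -0.5 -0.7 -1.1 -0.5 -0.2
  0.7 -0.6]
post [568.247441    79.85834101  64.        ] [-19.02562317  24.32921989] [570.85836739  79.36299563  64.        ] [-16.36823576  24.35362867]
tab [513.38696149 -65.62766461  64.        ] [ -44.39885478 -129.0723745 ] [513.82702063 -66.64470989  64.        ] [ -43.76853721 -129.98382001]
fenceNL [687.01041181  95.51785491  38.        ] [94.38771439 62.89446946] None 
fenceNR [664.88636363 -28.71181845  38.        ] [ 96.96607263 -63.26351609] None 
barBL [546.89105292 102.6971457   34.        ] [-44.43325054  42.5544437 ] None 
barBR [529.1753886   15.39219518  34.        ] [-44.74700507 -46.5292288 ] None 
wTL [540.55946723  -7.95286701  34.        ] [-29.02050628 -67.19965237] None 
wTR [522.14584453 -85.45652941  34.        ] [ -31.93404621 -146.80738109] None 
wBR [487.72138786 -77.63941846  34.        ] [ -67.22239868 -145.86790201] None 
wBL [511.58099713  -3.35395467  34.        ] [-58.33899085 -68.35212201] None
```

>>> {"method": "servo_tool", "body": {"increments": [[[-0.1,-0.0775,0.02,0,0,-0.039,0.085],[-0.5352,-0.4145,0.106,0,0,-0.039,0.085],[-0.5352,-0.4145,0.106,0,0,-0.039,0.085],[-0.5352,-0.4145,0.106,0,0,-0.039,0.085],[-0.5352,-0.4145,0.106,0,0,-0.039,0.085],[-0.5352,-0.4145,0.106,0,0,-0.039,0.085],[-0.5352,-0.4145,0.106,0,0,-0.039,0.085],[-0.5352,-0.4145,0.106,0,0,-0.039,0.085],[-0.5352,-0.4145,0.106,0,0,-0.039,0.085],[-0.5352,-0.4145,0.106,0,0,-0.039,0.085],[-0.5352,-0.4145,0.106,0,0,-0.039,0.085],[-0.5352,-0.4145,0.106,0,0,-0.039,0.085],[-0.5352,-0.4145,0.106,0,0,-0.039,0.085],[-0.5352,-0.4145,0.106,0,0,-0.039,0.085],[-0.5352,-0.4145,0.106,0,0,-0.039,0.085],[-0.5352,-0.4145,0.106,0,0,-0.039,0.085],[-0.5352,-0.4145,0.106,0,0,-0.039,0.085],[-0.5352,-0.4145,0.106,0,0,-0.039,0.085],[-0.5352,-0.4145,0.106,0,0,-0.039,0.085],[-0.5352,-0.4145,0.106,0,0,-0.039,0.085]]]}}

```text
t: 1.77
tcp_pos: [568.9, 80.0, 150.1]
ee_rot: [-0.0, 0.098, 0.995, 0.0]
ft_force: [-0.6, 0.6, 0.1]
width: 0.994
gripper_force: 0.0
```

>>> {"method": "servo_tool", "body": {"increments": [[[0.031,0,0,0,0,0,0],[0.031,0,0,0,0,0,0],[0.031,0,0.03,0,0,0,0],[0.031,0,0.05,0,0,0,0],[0.031,0,0.06,0,0,0,0],[0.031,0,0.07,0,0,0,0],[0.031,0,0.08,0,0,0,0],[0.031,0,0.087,0,0,0,0],[0.031,0,0.087,0,0,0,0],[0.031,0,0.087,0,0,0,0],[0.029,0,0.087,0,0,0,0],[0.027,0,0.087,0,0,0,0],[0.025,0,0.087,0,0,0,0],[0.023,0,0.087,0,0,0,0],[0.021,0,0.087,0,0,0,0],[0.02,0,0.087,0,0,0,0],[0.019,0,0.087,0,0,0,0],[0.018,0,0.087,0,0,0,0]]]}}

```text
t: 3.27
tcp_pos: [551.7, 83.2, 63.3]
ee_rot: [-0.0, 0.098, 0.995, -0.0]
ft_force: [-2.8, 1.3, 1.9]
width: 0.0
gripper_force: 1.3
```

```bash
cat > st.py <<'E'
from h import *
J=np.load('J.npy');s=telemetry.sense();R=np.array([[np.cos(J[2]),np.sin(J[2])],[-np.sin(J[2]),np.cos(J[2])]])
print('t',s['t'],'jig',w2j(J,s['tcp_pos']),s['tcp_pos'][2],'F',R@s['ft_force'][:2],s['ft_force'][2],'w',s['width'],s['gripper_force'])
E
python3 st.py
python3 - <<'E'
from h import *
d=cap('top');a=d['frame'][145:245,205:325,::-1]
cv2.imwrite('pics/t2.png',cv2.convertScaleAbs(cv2.resize(a,None,fx=6,fy=6,interpolation=cv2.INTER_CUBIC),alpha=1.7,beta=15))
E
```

```text
t 3.2667 jig [-35.91543501  24.36397341] 63.251512079444545 F [-2.96096095  0.74510075] 1.8733701873765813 w 3.918125278585539e-05 1.3013950019376352
```

>>> {"method": "servo_tool", "body": {"increments": [[[-0.001,0,0,0,0,0,0],[-0.002,0,0,0,0,0,0],[-0.003,0,0,0,0,0,0],[-0.004,0,0,0,0,0,0],[-0.005,0,0,0,0,0,0],[-0.006,0,0,0,0,0,0],[-0.007,0,0,0,0,0,0],[-0.008,0,0,0,0,0,0],[-0.009,0,0,0,0,0,0],[-0.01,0,0,0,0,0,0],[-0.011,0,0,0,0,0,0],[-0.011,0,0,0,0,0,0]]]}}

```text
t: 4.32
tcp_pos: [562.9, 81.0, 63.3]
ee_rot: [0.0, 0.098, 0.995, -0.0]
ft_force: [-2.7, -0.1, 0.1]
width: -0.003
gripper_force: 1.0
```

```bash
python3 st.py
```

```text
t 4.3167 jig [-24.46675222  24.37258985] 63.26018712080072 F [-2.63311777 -0.66193854] 0.08151123707936614 w -0.003164657567865758 1.0342298801288052
```

>>> {"method": "servo_tool", "body": {"increments": [[[-0.0005,0,0,0,0,0,0],[-0.001,0,0,0,0,0,0],[-0.0015,0,0,0,0,0,0],[-0.002,0,0,0,0,0,0],[-0.0025,0,0,0,0,0,0],[-0.003,0,0,0,0,0,0],[-0.003,0,0,0,0,0,0]]]}}

```text
t: 4.9
tcp_pos: [565.7, 80.4, 63.3]
ee_rot: [0.0, 0.098, 0.995, -0.0]
ft_force: [-2.6, -0.1, 0.7]
width: 0.0
gripper_force: 1.5
```

```bash
python3 st.py
```

```text
t 4.9 jig [-21.57784231  24.34407787] 63.265908063198665 F [-2.51720014 -0.59089203] 0.6990140848002011 w 0.0003007738889139276 1.4679600717499852
```

>>> {"method": "servo_tool", "body": {"increments": [[[-0.0004,0,0,0,0,0,0],[-0.0008,0,0,0,0,0,0],[-0.0012,0,0,0,0,0,0],[-0.0015,0,0,0,0,0,0],[-0.0015,0,0,0,0,0,0]]]}}

```text
t: 5.32
tcp_pos: [567.2, 80.1, 63.3]
ee_rot: [0.0, 0.098, 0.995, -0.0]
ft_force: [-3.3, 0.9, 1.1]
width: -0.0
gripper_force: 1.5
```

```bash
python3 st.py
```

```text
t 5.3167 jig [-20.09115731  24.37732578] 63.284056806199864 F [-3.40290548  0.26461205] 1.0903511873522074 w -7.634958699976212e-06 1.5332785423379391
```

View pics/t2.png

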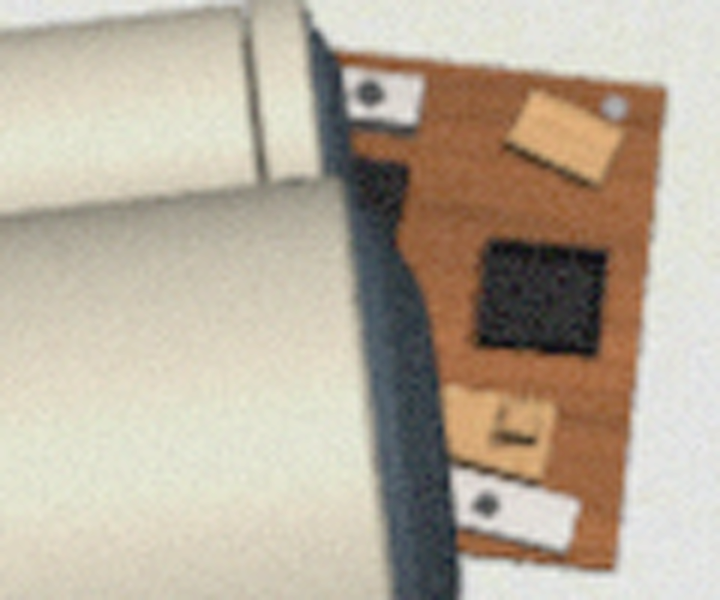

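The arm hides the bar in the top view (left part of the crop), so I'll go on by force.

>>> {"method": "servo_tool", "body": {"increments": [[[-0.0003,0,0,0,0,0,0],[-0.0006,0,0,0,0,0,0],[-0.0009,0,0,0,0,0,0],[-0.001,0,0,0,0,0,0]]]}}

```text
t: 5.65
tcp_pos: [568.1, 79.9, 63.3]
ee_rot: [0.0, 0.098, 0.995, -0.0]
ft_force: [-4.2, -0.5, 1.4]
width: 0.003
gripper_force: 1.8
```

```bash
python3 st.py
```

```text
t 5.65 jig [-19.14252042  24.3433854 ] 63.262721308563 F [-4.02074808 -1.35634906] 1.3796005197814836 w 0.002767174664580974 1.774543533101678
```

>>> {"method": "servo_tool", "body": {"increments": [[[-0.0002,0,0,0,0,0,0],[-0.0004,0,0,0,0,0,0],[-0.0006,0,0,0,0,0,0],[-0.0006,0,0,0,0,0,0]]]}}

```text
t: 5.98
tcp_pos: [568.7, 79.8, 63.3]
ee_rot: [0.0, 0.098, 0.995, -0.0]
ft_force: [-3.8, 0.2, -0.3]
width: -0.001
gripper_force: 1.6
```

```bash
python3 st.py
```

```text
t 5.9833 jig [-18.55889628  24.36420479] 63.269894596084896 F [-3.76718947 -0.55946554] -0.27099893757647675 w -0.0013389299147185992 1.628083367832005
```

>>> {"method": "servo_tool", "body": {"increments": [[[-0.0003,0,0,0,0,0,0],[-0.0006,0,0,0,0,0,0],[-0.0008,0,0,0,0,0,0],[-0.0008,0,0,0,0,0,0]]]}}

```text
t: 6.32
tcp_pos: [569.5, 79.7, 63.3]
ee_rot: [0.0, 0.098, 0.995, -0.0]
ft_force: [-3.7, -0.4, 0.4]
width: 0.003
gripper_force: 1.6
```

>>> {"method": "servo_tool", "body": {"increments": [[[-0.0002,0,0,0,0,0,0],[-0.0004,0,0,0,0,0,0],[-0.0004,0,0,0,0,0,0]]]}}

```text
t: 6.57
tcp_pos: [569.9, 79.6, 63.3]
ee_rot: [0.0, 0.098, 0.995, 0.0]
ft_force: [-3.1, -0.0, -0.4]
width: 0.002
gripper_force: 1.6
```

>>> {"method": "servo_tool", "body": {"increments": [[[-0.0002,0,0,0,0,0,0],[-0.0004,0,0,0,0,0,0],[-0.0006,0,0,0,0,0,0],[-0.0006,0,0,0,0,0,0]]]}}

```text
t: 6.9
tcp_pos: [570.4, 79.4, 63.3]
ee_rot: [-0.0, 0.098, 0.995, -0.0]
ft_force: [-3.6, -0.9, 0.4]
width: -0.005
gripper_force: 1.6
```

>>> {"method": "servo_tool", "body": {"increments": [[[-0.0002,0,0,0,0,0,0],[-0.0004,0,0,0,0,0,0],[-0.0004,0,0,0,0,0,0]]]}}

```text
t: 7.15
tcp_pos: [570.9, 79.4, 63.3]
ee_rot: [0.0, 0.098, 0.995, -0.0]
ft_force: [-3.3, -0.3, -0.7]
width: 0.001
gripper_force: 1.6
```

>>> {"method": "servo_tool", "body": {"increments": [[[-0.0002,0,0,0,0,0,0],[-0.0004,0,0,0,0,0,0],[-0.0004,0,0,0,0,0,0]]]}}

```text
t: 7.4
tcp_pos: [571.3, 79.3, 63.3]
ee_rot: [0.0, 0.098, 0.995, -0.0]
ft_force: [-3.8, -1.2, -0.6]
width: -0.003
gripper_force: 1.6
```

>>> {"method": "servo_tool", "body": {"increments": [[[-0.0002,0,0,0,0,0,0],[-0.0004,0,0,0,0,0,0],[-0.0005,0,0,0,0,0,0]]]}}

```text
t: 7.65
tcp_pos: [571.7, 79.2, 63.3]
ee_rot: [0.0, 0.098, 0.995, -0.0]
ft_force: [-3.0, -0.2, 0.6]
width: -0.001
gripper_force: 1.8
```

>>> {"method": "servo_tool", "body": {"increments": [[[-0.0002,0,0,0,0,0,0],[-0.0004,0,0,0,0,0,0],[-0.0005,0,0,0,0,0,0]]]}}

```text
t: 7.9
tcp_pos: [572.1, 79.2, 63.3]
ee_rot: [-0.0, 0.098, 0.995, -0.0]
ft_force: [-5.1, 0.0, 0.8]
width: -0.001
gripper_force: 2.3
```

>>> {"method": "servo_tool", "body": {"increments": [[[-0.0002,0,0,0,0,0,0],[-0.0004,0,0,0,0,0,0],[-0.0005,0,0,0,0,0,0]]]}}

```text
t: 8.15
tcp_pos: [572.2, 79.1, 63.3]
ee_rot: [-0.0, 0.098, 0.995, -0.0]
ft_force: [-7.0, 0.7, 3.1]
width: -0.0
gripper_force: 3.6
```

>>> {"method": "servo_tool", "body": {"increments": [[[-0.0002,0,0,0,0,0,0],[-0.0003,0,0,0,0,0,0],[-0.0003,0,0,0,0,0,0]]]}}

```text
t: 8.4
tcp_pos: [572.2, 79.1, 63.2]
ee_rot: [-0.001, 0.098, 0.995, 0.0]
ft_force: [-7.4, 1.5, 3.4]
width: 0.002
gripper_force: 4.1
```

```bash
python3 st.py
```

```text
t 8.4 jig [-14.96026441  24.35088007] 63.23435641994371 F [-7.50485778e+00 -1.81602033e-03] 3.3683381194793642 w 0.0017224125037714744 4.085458740592003
```

>>> {"method": "servo_tool", "body": {"increments": [[[0.004,0,0,0,0,0,0],[0.015,0,0,0,0,0,0],[0.018,0,-0.02,0,0,0,0],[0.02,0,-0.05,0,0,0,0.02],[0.029,-0.03,-0.05,0,0,0,0.045],[0.029,-0.06,-0.05,0,0,0,0.045],[0.029,-0.1,-0.05,0,0,0,0.045],[0.029,-0.13,-0.05,0,0,0,0.045],[0.029,-0.145,-0.05,0,0,0,0.045],[0.029,-0.154,-0.05,0,0,0,0.045],[0.029,-0.154,-0.05,0,0,0,0.045],[0.029,-0.154,-0.05,0,0,0,0.045]]]}}

```text
t: 9.4
tcp_pos: [514.9, -66.1, 113.4]
ee_rot: [0.0, 0.099, 0.995, 0.0]
ft_force: [0.4, 0.3, 0.5]
width: 0.529
gripper_force: 0.0
```

```bash
python3 st.py; python3 - <<'E'
from h import *
a=cap('top')['frame'][145:245,205:325,::-1];b=cap('scene')['frame'][185:320,205:365,::-1]
f=lambda x:cv2.convertScaleAbs(x,alpha=1.7,beta=15)
o=np.zeros((540,800,3),np.uint8)
A=f(cv2.resize(a,(400,333),interpolation=cv2.INTER_CUBIC));B=f(cv2.resize(b,(400,338),interpolation=cv2.INTER_CUBIC))
o[:333,:400]=A;o[:338,400:]=B
cv2.imwrite('pics/c3.png',o[:340])
E
```

```text
t 9.4 jig [ -42.85132014 -129.28854266] 113.41042593494207 F [0.36449654 0.41033655] 0.5070759546069966 w 0.5286720532579713 0.0
```

View pics/c3.png

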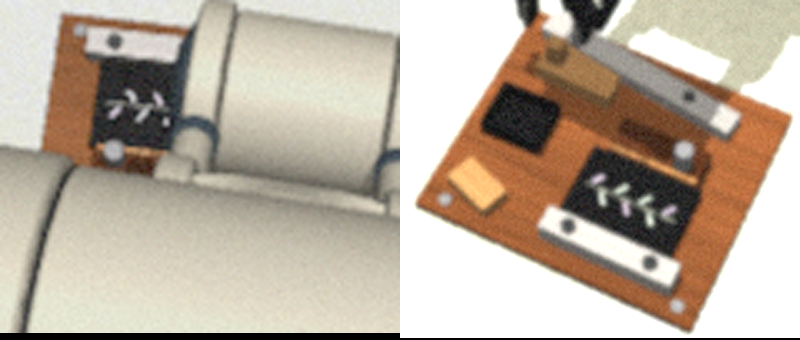

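The crop at right shows the panel flush with the fence (about (610,250)) and the bar against it, and the tab sits between the fingers at (555,45). Next I grip the tab.

>>> {"method": "servo_tool", "body": {"increments": [[[0,0,0.02,0,0,0,0.045],[0,0,0.035,0,0,0,0.045],[0,0,0.045,0,0,0,0.045],[0,0,0.05,0,0,0,0.045],[0,0,0.05,0,0,0,0.03],[0,0,0.05,0,0,0,0.025],[0,0,0.05,0,0,0,0.02],[0,0,0.05,0,0,0,0.015],[0,0,0.05,0,0,0,0.012],[0,0,0.05,0,0,0,0.01],[0,0,0.05,0,0,0,0.01],[0,0,0.05,0,0,0,0.01]]]}}

```text
t: 10.5
tcp_pos: [514.9, -66.4, 64.1]
ee_rot: [0.001, 0.098, 0.995, -0.0]
ft_force: [-0.7, 0.6, 7.4]
width: 0.199
gripper_force: 59.1
```

```bash
python3 st.py
```

```text
t 10.5 jig [ -42.71137278 -129.5670247 ] 64.09668202645535 F [-0.75814984  0.44067431] 7.379812986972129 w 0.19865705790693397 59.12913501262665
```

>>> {"method": "servo_tool", "body": {"increments": [[[0.001,0,-0.0007,0,0,0,0.01],[0.002,0,-0.0007,0,0,0,0.01],[0.0025,0,-0.0007,0,0,0,0.01],[0.003,0,-0.0007,0,0,0,0.01]]]}}

```text
t: 10.83
tcp_pos: [511.7, -65.9, 64.1]
ee_rot: [0.0, 0.098, 0.995, -0.0]
ft_force: [2.9, -0.2, 0.8]
width: 0.196
gripper_force: 58.4
```

>>> {"method": "servo_tool", "body": {"increments": [[[0.0003,0,0,0,0,0,0.01],[0.0006,0,0,0,0,0,0.01],[0.0009,0,0,0,0,0,0.01],[0.001,0,0,0,0,0,0.01]]]}}

```text
t: 11.17
tcp_pos: [511.5, -65.8, 64.2]
ee_rot: [0.001, 0.098, 0.995, -0.0]
ft_force: [7.0, -1.4, 0.0]
width: 0.194
gripper_force: 58.5
```

```bash
python3 st.py
```

```text
t 11.1667 jig [ -46.23565331 -129.65050033] 64.21325941995735 F [ 7.19184619 -0.02318497] 0.01995590746010356 w 0.19436900076813396 58.489136695861816
```

>>> {"method": "servo_tool", "body": {"increments": [[[-0.0006,0.001,0,0,0,0,0.01],[-0.00092,0.003,0,0,0,0,0.01],[-0.0012,0.005,0,0,0,0,0.01],[-0.0016,0.008,0,0,0,0,0.01],[-0.00204,0.011,0,0,0,0,0.01],[-0.00246,0.014,0,0,0,0,0.01],[-0.0029,0.017,0,0,0,0,0.01],[-0.0033,0.02,0,0,0,0,0.01],[-0.004,0.025,0,0,0,0,0.01],[-0.0047,0.03,0,0,0,0,0.01],[-0.0047,0.03,0,0,0,0,0.01]]]}}

```text
t: 12.08
tcp_pos: [521.8, -36.7, 64.2]
ee_rot: [0.001, 0.098, 0.995, -0.0]
ft_force: [5.5, 0.7, 1.9]
width: 0.197
gripper_force: 58.9
```

```bash
python3 st.py
```

```text
t 12.0833 jig [-41.7990153  -99.08935508] 64.177143883571 F [5.2452675  1.76186893] 1.8776167152511731 w 0.1967590840848966 58.89625310897827
```

>>> {"method": "servo_tool", "body": {"increments": [[[-0.0005,0.003,0,0,0,0,0.01],[-0.0009,0.006,0,0,0,0,0.01],[-0.0014,0.009,0,0,0,0,0.01],[-0.0018,0.012,0,0,0,0,0.01],[-0.0022,0.015,0,0,0,0,0.01],[-0.0026,0.018,0,0,0,0,0.01],[-0.003,0.021,0,0,0,0,0.01],[-0.0035,0.024,0,0,0,0,0.01],[-0.0039,0.027,0,0,0,0,0.01],[-0.0043,0.03,0,0,0,0,0.01],[-0.0048,0.033,0,0,0,0,0.01],[-0.0051,0.035,0,0,0,0,0.01],[-0.0051,0.035,0,0,0,0,0.01]]]}}

```text
t: 13.17
tcp_pos: [533.4, -3.8, 64.2]
ee_rot: [0.0, 0.098, 0.995, -0.0]
ft_force: [5.6, -1.9, 2.2]
width: 0.195
gripper_force: 58.9
```

```bash
python3 st.py
```

```text
t 13.1667 jig [-36.88083883 -64.48803223] 64.15910387578084 F [ 5.85862085 -0.80143778] 2.1903722977199074 w 0.19530144707468117 58.91314923763275
```

>>> {"method": "servo_tool", "body": {"increments": [[[-0.0006,0.002,0,0,0,0,0.01],[-0.0009,0.004,0,0,0,0,0.01],[-0.0012,0.006,0,0,0,0,0.01],[-0.0015,0.008,0,0,0,0,0.01],[-0.0018,0.01,0,0,0,0,0.01],[-0.0021,0.012,0,0,0,0,0.01],[-0.0024,0.014,0,0,0,0,0.01],[-0.0027,0.016,0,0,0,0,0.01],[-0.0027,0.016,0,0,0,0,0.01]]]}}

```text
t: 13.92
tcp_pos: [538.8, 11.4, 64.1]
ee_rot: [0.0, 0.098, 0.995, -0.0]
ft_force: [3.8, -2.1, 3.9]
width: 0.196
gripper_force: 59.1
```

```bash
python3 st.py
```

```text
t 13.9167 jig [-34.51151211 -48.55862984] 64.10406257083268 F [ 4.1796892  -1.32799608] 3.862699283621931 w 0.1958320795762051 59.126930236816406
```

>>> {"method": "servo_tool", "body": {"increments": [[[-0.0004,0.0015,-0.0003,0,0,0,0.01],[-0.0006,0.003,-0.0003,0,0,0,0.01],[-0.0008,0.0045,-0.0003,0,0,0,0.01],[-0.00105,0.006,-0.0003,0,0,0,0.01],[-0.00125,0.0075,-0.0003,0,0,0,0.01],[-0.00135,0.008,-0.0003,0,0,0,0.01]]]}}

```text
t: 14.42
tcp_pos: [541.5, 19.2, 64.2]
ee_rot: [-0.0, 0.098, 0.995, 0.0]
ft_force: [2.6, -2.7, -0.2]
width: 0.195
gripper_force: 58.5
```

>>> {"method": "servo_tool", "body": {"increments": [[[-0.0002,0.0015,0,0,0,0,0.01],[-0.0004,0.003,0,0,0,0,0.01],[-0.0006,0.0045,0,0,0,0,0.01],[-0.0008,0.006,0,0,0,0,0.01],[-0.0008,0.006,0,0,0,0,0.01]]]}}

```text
t: 14.83
tcp_pos: [543.5, 25.0, 64.3]
ee_rot: [-0.0, 0.098, 0.995, 0.0]
ft_force: [3.4, -0.2, -1.4]
width: 0.2
gripper_force: 58.5
```

```bash
python3 st.py
```

```text
t 14.8333 jig [-32.55642611 -34.31196753] 64.28220008574625 F [3.42762829 0.42820164] -1.3753362762484926 w 0.19986081377674933 58.54520916938782
```

>>> {"method": "servo_tool", "body": {"increments": [[[-0.00013,0.001,0,0,0,0,0.01],[-0.00027,0.002,0,0,0,0,0.01],[-0.0004,0.003,0,0,0,0,0.01],[-0.00055,0.004,0,0,0,0,0.01],[-0.00055,0.004,0,0,0,0,0.01]]]}}

```text
t: 15.25
tcp_pos: [544.8, 28.7, 64.3]
ee_rot: [0.0, 0.098, 0.995, 0.0]
ft_force: [3.1, -1.3, -1.1]
width: 0.193
gripper_force: 58.5
```

>>> {"method": "servo_tool", "body": {"increments": [[[-0.00013,0.001,0,0,0,0,0.01],[-0.00027,0.002,0,0,0,0,0.01],[-0.0004,0.003,0,0,0,0,0.01],[-0.0004,0.003,0,0,0,0,0.01]]]}}

```text
t: 15.58
tcp_pos: [545.9, 31.5, 64.3]
ee_rot: [0.0, 0.098, 0.995, 0.0]
ft_force: [3.4, -1.8, 0.0]
width: 0.199
gripper_force: 58.5
```

```bash
python3 st.py
```

```text
t 15.5833 jig [-31.5048348  -27.44484703] 64.29193828671896 F [ 3.6707989  -1.05549603] 0.04469484383309297 w 0.19941134434850996 58.534621596336365
```

>>> {"method": "servo_tool", "body": {"increments": [[[-0.0001,0.0008,0,0,0,0,0.01],[-0.00023,0.0016,0,0,0,0,0.01],[-0.00034,0.0024,0,0,0,0,0.01],[-0.00034,0.0024,0,0,0,0,0.01]]]}}

```text
t: 15.92
tcp_pos: [546.6, 33.7, 64.3]
ee_rot: [-0.0, 0.098, 0.995, -0.0]
ft_force: [2.3, -1.2, -0.9]
width: 0.193
gripper_force: 58.5
```

>>> {"method": "servo_tool", "body": {"increments": [[[-0.0001,0.0008,0,0,0,0,0.01],[-0.00023,0.0016,0,0,0,0,0.01],[-0.00034,0.0024,0,0,0,0,0.01],[-0.00034,0.0024,0,0,0,0,0.01]]]}}

```text
t: 16.25
tcp_pos: [547.3, 36.0, 64.3]
ee_rot: [-0.0, 0.098, 0.995, -0.0]
ft_force: [2.4, -3.1, -0.9]
width: 0.198
gripper_force: 58.5
```

```bash
python3 st.py
```

```text
t 16.25 jig [-30.96538737 -22.77502613] 64.26456332453 F [ 2.96402739 -2.53661735] -0.9399933617004976 w 0.19833334231738306 58.456934094429016
```

>>> {"method": "servo_tool", "body": {"increments": [[[-7e-05,0.0005,0,0,0,0,0.01],[-0.00014,0.001,0,0,0,0,0.01],[-0.00014,0.001,0,0,0,0,0.01]]]}}

```text
t: 16.5
tcp_pos: [547.6, 36.9, 64.3]
ee_rot: [-0.0, 0.098, 0.995, -0.0]
ft_force: [2.5, -5.0, -0.8]
width: 0.195
gripper_force: 58.5
```

>>> {"method": "servo_tool", "body": {"increments": [[[-7e-05,0.0005,0,0,0,0,0.01],[-0.00014,0.001,0,0,0,0,0.01],[-0.00014,0.001,0,0,0,0,0.01]]]}}

```text
t: 16.75
tcp_pos: [547.9, 37.8, 64.3]
ee_rot: [-0.0, 0.098, 0.995, -0.0]
ft_force: [1.5, -4.5, -1.0]
width: 0.194
gripper_force: 58.5
```

```bash
python3 st.py
```

```text
t 16.75 jig [-30.74300833 -20.93924228] 64.25040272272906 F [ 2.38402029 -4.15706438] -0.9803721246518488 w 0.19421956082003966 58.50178599357605
```

>>> {"method": "servo_tool", "body": {"increments": [[[-7e-05,0.0005,0,0,0,0,0.01],[-0.00014,0.001,0,0,0,0,0.01],[-0.00014,0.001,0,0,0,0,0.01]]]}}

```text
t: 17.0
tcp_pos: [548.2, 38.7, 64.3]
ee_rot: [-0.0, 0.098, 0.995, -0.0]
ft_force: [0.9, -5.8, -0.9]
width: 0.201
gripper_force: 58.6
```

>>> {"method": "servo_tool", "body": {"increments": [[[-7e-05,0.0005,0,0,0,0,0.01],[-0.00014,0.001,0,0,0,0,0.01],[-0.00014,0.001,0,0,0,0,0.01]]]}}

```text
t: 17.25
tcp_pos: [548.5, 39.5, 64.3]
ee_rot: [-0.0, 0.098, 0.995, -0.0]
ft_force: [1.0, -8.0, -0.3]
width: 0.196
gripper_force: 58.6
```

```bash
python3 st.py
```

```text
t 17.25 jig [-30.51753721 -19.07456879] 64.25235461994427 F [ 2.55872712 -7.61257382] -0.29386033615903484 w 0.19581623552882335 58.62170934677124
```

>>> {"method": "servo_tool", "body": {"increments": [[[-7e-05,0.0005,0,0,0,0,0.01],[-0.00014,0.001,0,0,0,0,0.01],[-0.00014,0.001,0,0,0,0,0.01]]]}}

```text
t: 17.5
tcp_pos: [548.8, 40.4, 64.3]
ee_rot: [-0.0, 0.098, 0.995, -0.0]
ft_force: [0.7, -7.2, 1.2]
width: 0.199
gripper_force: 58.7
```

```bash
python3 st.py
```

```text
t 17.5 jig [-30.40116106 -18.1652425 ] 64.2656750390173 F [ 2.11531613 -6.91980826] 1.2137467070157193 w 0.19878904341853723 58.69641602039337
```

>>> {"method": "servo_tool", "body": {"increments": [[[-7e-05,0.0005,0,0,0,0,0.01],[-0.00014,0.001,0,0,0,0,0.01],[-0.00014,0.001,0,0,0,0,0.01]]]}}

```text
t: 17.75
tcp_pos: [549.1, 41.3, 64.3]
ee_rot: [-0.0, 0.098, 0.995, -0.0]
ft_force: [0.9, -8.3, 0.8]
width: 0.196
gripper_force: 58.8
```

>>> {"method": "servo_tool", "body": {"increments": [[[-7e-05,0.0005,0,0,0,0,0.01],[-0.0001,0.0008,0,0,0,0,0.01],[-0.0001,0.0008,0,0,0,0,0.01]]]}}

```text
t: 18.0
tcp_pos: [549.3, 41.9, 64.3]
ee_rot: [-0.0, 0.098, 0.995, -0.0]
ft_force: [0.5, -10.5, 1.6]
width: 0.198
gripper_force: 58.9
```

```bash
python3 st.py
```

```text
t 18.0 jig [-30.22305745 -16.62297683] 64.28964425714277 F [  2.48538101 -10.16194953] 1.5714947180737129 w 0.1975751097329577 58.91145050525665
```

>>> {"method": "servo_tool", "body": {"increments": [[[-7e-05,0.0005,0,0,0,0,0.01],[-0.0001,0.0007,0,0,0,0,0.01],[-0.0001,0.0007,0,0,0,0,0.01]]]}}

```text
t: 18.25
tcp_pos: [549.4, 42.3, 64.3]
ee_rot: [-0.0, 0.098, 0.995, -0.001]
ft_force: [-0.1, -13.1, 3.0]
width: 0.194
gripper_force: 59.2
```

>>> {"method": "servo_tool", "body": {"increments": [[[-7e-05,0.0005,0,0,0,0,0.01],[-7e-05,0.0005,0,0,0,0,0.01],[-7e-05,0.0005,0,0,0,0,0.01]]]}}

```text
t: 18.5
tcp_pos: [549.5, 42.6, 64.3]
ee_rot: [-0.0, 0.098, 0.995, -0.001]
ft_force: [-1.6, -17.0, 3.5]
width: 0.196
gripper_force: 59.2
```

```bash
python3 st.py
```

```text
t 18.5 jig [-30.12858316 -15.91247591] 64.32814708492828 F [  1.76221672 -16.96146961] 3.5193400529740266 w 0.1964979726871554 59.24511015415192
```

>>> {"method": "servo_tool", "body": {"increments": [[[5e-05,-0.0005,0,0,0,0,0.01],[5e-05,-0.0007,0,0,0,0,0.01]]]}}

```text
t: 18.67
tcp_pos: [549.5, 42.5, 64.3]
ee_rot: [-0.0, 0.098, 0.995, -0.0]
ft_force: [-0.5, -6.6, 2.7]
width: 0.2
gripper_force: 59.1
```

```bash
python3 st.py
```

```text
t 18.6667 jig [-30.10360894 -16.01849003] 64.34625831246721 F [ 0.76292444 -6.59631011] 2.7179774898372626 w 0.19965068081271353 59.12399768829346
```

>>> {"method": "servo_tool", "body": {"increments": [[[0,-0.0003,0,0,0,0,0.025],[0,-0.0003,0,0,0,0,0.04],[0,-0.0003,0,0,0,0,0.04],[0,-0.0003,0,0,0,0,0.04],[0,-0.0003,0,0,0,0,0.04],[0,-0.0003,-0.01,0,0,0,0.04],[0,0,-0.03,0,0,0,0.04],[0,0,-0.06,0,0,0,0.04],[0,0,-0.09,0,0,0,0.04],[0.02,-0.03,-0.12,0,0,0,0.04],[0.03,-0.06,-0.14,0,0,0,0.04],[0.03,-0.1,-0.14,0,0,0,0.04],[0.03,-0.14,-0.14,0,0,0,0.04],[0.03,-0.18,-0.14,0,0,0,0.04],[0.03,-0.22,-0.14,0,0,0,0.04],[0.03,-0.26,-0.14,0,0,0,0.04],[0.03,-0.3,-0.14,0,0,0,0.04],[0.03,-0.33,-0.14,0,0,0,0.04],[0.03,-0.33,-0.14,0,0,0,0.04]]]}}

```text
t: 20.25
tcp_pos: [455.1, -279.9, 205.1]
ee_rot: [0.001, 0.1, 0.995, -0.001]
ft_force: [-0.3, 0.1, -0.7]
width: 0.465
gripper_force: 0.0
```

```bash
python3 st.py; python3 - <<'E'
from h import *
a=cap('top')['frame'][145:245,205:325,::-1];b=cap('scene')['frame'][185:320,205:365,::-1]
f=lambda x:cv2.convertScaleAbs(x,alpha=1.7,beta=15)
o=np.zeros((340,800,3),np.uint8)
o[:333,:400]=f(cv2.resize(a,(400,333),interpolation=cv2.INTER_CUBIC));o[:338,400:]=f(cv2.resize(b,(400,338),interpolation=cv2.INTER_CUBIC))
cv2.imwrite('pics/c4.png',o)
E
```

```text
t 20.25 jig [ -59.70069654 -350.57806123] 205.1405034751632 F [-0.33523712  0.00131395] -0.7380156455862088 w 0.4653603334887076 0.0
```

View pics/c4.png

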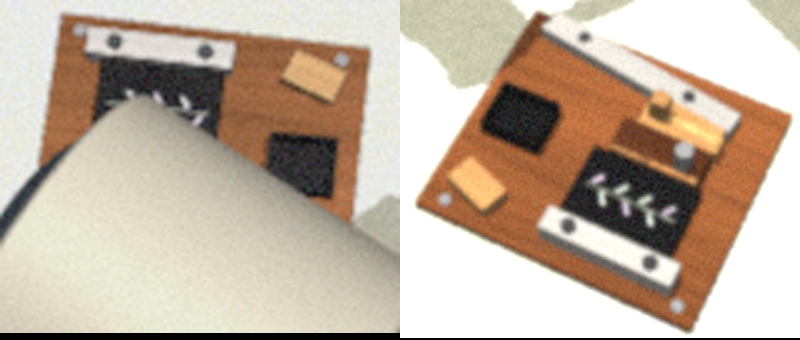

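The right crop shows the panel flush and square between fence and bar. The wedge is seated flat behind the bar, its tab at (662,105), and the blank and box are unmoved. I'm handing it in.

```bash
python3 -c "
from workcell import close_job
print(close_job())"
```

```text
the job is handed in; nothing more can be done
None
```

I handed the job in at about 20 s, with no verdict returned. The bar is closed, the panel looks square to the fence in the last picture, and the wedge is jammed behind the bar. The last wedge push peaked near 17 N against the suggested 10 to 15 N, and I could not measure the panel's squeeze directly.

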